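Loosen the left-hand wing nut of the burnishing wheel

TASK

The wooden burnishing wheel is due for a change and its wing nut does not say which hand its thread is. Take hold of the wing nut on the broad, flat wooden wheel, try it the usual way first, anticlockwise seen from above, until it comes up solid, then, that being the tightening way, turn it back clockwise to loosen it by at least a sixth of a turn, and let go. Leave the wing nut on the narrow sanding drum as it is.

Things in the scene. Friction and masses are not known exactly. Their poses are not given: they have to be found in the camera images.
- wheel_nut (a joint): Steel wing nut to loosen, atop the burnisher (grey 150 mm box machine with a flat grooved wooden wheel 100 mm across, wheel top 126 mm above the bench). Left-hand thread: 0 rad = fully tight at a solid stop; grows clockwise seen from above, to 2.4. Found at 0.2 to 0.3 rad. Friction 0.07 N m; stays where left, does not rise. Wheel, spindle and machine are fixed.
- wheel_nut_grip (a point): Mid-blade point of that nut, on the spindle axis, 156 mm above the bench, 30 mm above the wheel top. The two rounded ears form one upright flat blade, 66 mm long, 10 mm thick, 26 mm tall (top 13 mm above this point; a thin stud ends 11 mm higher still) on a hub 30 mm wide. x runs along the blade from ear to ear, z up: pinch it from above across y.
- drum_nut (a joint): Same kind of wing nut, to be left alone, on the sander: an identical grey machine with a narrow, upright grey sanding drum 48 mm across, drum top 159 mm above the bench. Same zero and sense as wheel_nut; found at 0.2 to 0.3 rad. The machines stand side by side; which is left and which right varies.
- drum_nut_grip (a point): Mid-blade point of the sander's wing nut, on its spindle axis, 189 mm above the bench; x along the blade, z up.
Things that resemble listed ones, but are neither listed nor needed, are in the scene too. Leave any orange look-alike of the part that bears wheel_nut alone.

How it is judged:
By the outcome, as a careful person would: the job done as asked, in the order asked, and still so for the second after the job is handed in, with the robot touching nothing.
It also fails if it takes over 35 s, if anything falls off the work surface, if the arm or the gripper's body presses on something with over 40 N, if the wrist force passes 120 N, or if a joint passes its speed limit or range.

ROBOT

A 6-joint arm with a two-finger parallel gripper is mounted at the origin on the work surface. World frame = base frame: x ahead of the robot, y to its left, z up, the work surface at z = 0. Lengths are in m, angles in degrees, forces in N, time in s.
With the tool pointing down it reaches from about 0.4 to 0.825 m from the base axis. Payload 7 kg.
Tool frame: the origin (TCP) lies between the finger pads; the fingertips stand 8 mm ahead of it and the grasp point (between the pads) lies 11 mm behind it (bot.tip_extent is the distance from the TCP to the fingertips, in m); z points along the fingers, y is the line along which they close (so a half turn about z gives the same grasp; the last joint's range is limited). The gripper opens to 88 mm and grips with 3 to 60 N. Pads are 19 mm wide; open, the fingers measure 130 mm over their backs; the gripper's body (78 mm by 193 mm) begins 47 mm behind the grasp point.
Start: joints at [-59.811, 20.546, 0.682, 0, -70.136, -16.507], TCP at [0.16, -0.656, 0.235] pointing down, gripper open.
Joint ranges: [-176.03, 176.03], [-82.01, 121.73], [-58.28, 71.71], [-173.87, 95.51], [-174.79, -0.11], [-173.66, 173.66]. Speed limits (degrees/s): [136.94, 136.94, 172.46, 180, 180, 180].

INTERFACE

Orientations are given as a 3x3 rotation matrix whose columns are the frame's x, y, z axes.
In Python, from rig import bot gives the robot as it stands.
- The arm moves only by the tool arm_command, never from a script. Its argument "targets" is a list of rows, each an object with "gripper": the opening, from 0 (shut) to 1 (fully open); "slide": the shift along the tool's x, y, z in cm, a list of three; "delta_rot": the turn, a rotation vector about the tool's x, y, z in degrees, a list of three. A call has 1 to 20 rows; each row shifts and turns the commanded pose from where the row before left it, along the tool's axes as they then stand; what a row does not reach is not made up. A row lasts 1/10 s, in which the tool goes at most 50 mm and 8.59 degrees, less where a joint would pass 70% of its speed; a pose out of reach is approached as far as the arm can. A call with a gripper value outside its range is refused whole. The fingers move at their own pace and stop on an object; the grip force is fixed at half the most. Time passes only in rows, so rows that do not move let the fingers close. It gives the time, the measured TCP pose, the force, the opening and the grip force at its end, in the units of the state.
- bot.sense(): the state, without advancing time (a new reading comes with each control period).
- bot.read_camera(name): name is "scene" or "top" or "wrist"; returns a dict with "frame" (400x640x3 uint8, blue, green, red), "z_map" (400x640 float32, m along the optical axis (not along the pixel's ray), 0 where there is no reading), "fx", "fy", "cx", "cy" (pixels), "view" (4x4, takes a point from world to camera coordinates); the wrist camera has in their place "hand_eye" (4x4, takes a point from camera to tool coordinates, whose origin is the TCP and whose axes are the flange's). Camera axes: x right, y up, looking along -z (the intrinsics and any distortion apply to the point x, -y, -z); pixel columns grow to the right and rows downward; lengths in m; the calibration is good to about 2 mm. A picture is of the moment at which its call begins: read the wrist's pose just before it.
- bot.hand_in(): hands the job in; it is judged then, once.
Trained networks look in the newest picture that a camera, given by its name, has taken for a name from the list of things; names that differ only in an ending like _2 or _b are one class to them, and where a whole thing is asked for, a point or a joint stands for the part that bears it (a point fixed in the world has none). Each returns a list of dicts, best first, with "score" (0 to 1); they miss things now and then, are a little off and sometimes report something else, mostly with a low value. They report only what shows in the picture. A call takes as long as a camera call. They do not tell look-alikes from the thing itself.
- bot.masks_of(camera, name): "region" (400x640 bool, what is visible of it) and "xy" ([column, row] in pixels, amid what is visible of it).
The state is a dict: "t": time; "joint_pos": joint angles; "joint_velocities": joint speeds; "joint_efforts": joint torques, N m; "position": TCP position; "tool_rot": TCP orientation; "contact_force": force on the tool from outside, world axes, zero at the start; "torque": the same for the moment, N m; "gripper_width": opening from 0.0 (shut) to 1.0 (fully open); "gripper_force": force on a finger pad.
Only numpy, scipy, OpenCV 4.12 (cv2) and the standard library are available. Lean on these libraries where they do the work, as an engineer would, in place of code of your own. Each camera call takes 0.05 s, during which the arm holds its last target. There are 200 camera calls.

## Working session

There is one attempt and no reset: what is moved stays moved. The work goes in short steps, Python scripts to look and compute and a tool call to move; the robot and the scene stay as the last step left them, time stands still between calls to the robot, and variables do not carry over. Pictures are saved under pics/ and viewed, at most 10 in all, crops included, and the job is handed in when it is done.

Besides the shell and the picture viewer there is one more tool, called after "Request:" by a JSON object that holds its "name" and its "arguments". arm_command: Moves the arm, as the interface text tells. Its arguments: {"type":"object","properties":{"targets":{"type":"array"}},"required":["targets"]}

```bash
mkdir -p pics; ls
cat > h.py <<'E'
import numpy as np,cv2
from rig import bot
def cam(n):
    s=bot.sense(); c=bot.read_camera(n)
    if 'view' in c: c['c2w']=np.linalg.inv(c['view'])
    else:
        T=np.eye(4);T[:3,:3]=s['tool_rot'];T[:3,3]=s['position'];c['c2w']=T@c['hand_eye']
    return c
def pts(c,rc):
    r,k=rc[:,0],rc[:,1];z=c['z_map'][r,k];ok=z>0;r,k,z=r[ok],k[ok],z[ok]
    P=np.stack([(k-c['cx'])/c['fx']*z,-(r-c['cy'])/c['fy']*z,-z,np.ones_like(z)])
    return (c['c2w']@P)[:3].T
E
python3 - <<'E'
from h import *
ims=[]
for n in ['scene','top']:
    c=cam(n);im=c['frame'].copy();print(n,[k for k in c])
    for nm in ['wheel_nut','drum_nut','wheel_nut_grip']:
        for m in bot.masks_of(n,nm):
            p=pts(c,np.argwhere(m['region']))
            print(nm,round(m['score'],2),m['xy'],m['region'].sum(),np.median(p,0).round(3) if len(p) else '',np.percentile(p[:,2],[2,98]).round(3) if len(p) else '')
    cv2.imwrite(f'pics/{n}.png',im)
print(bot.sense())
E
```

```text
pics
scene ['frame', 'z_map', 'fx', 'fy', 'cx', 'cy', 'view', 'c2w']
wheel_nut 0.83 [302.8, 172.5] 314 [0.314 0.137 0.155] [0.126 0.17 ]
wheel_nut 0.81 [328.6, 111.3] 237 [0.244 0.411 0.156] [0.126 0.17 ]
wheel_nut 0.75 [404.0, 188.8] 325 [0.57  0.196 0.156] [0.132 0.171]
wheel_nut 0.34 [297.8, 292.7] 465 [ 0.514 -0.208  0.19 ] [0.164 0.203]
drum_nut 0.97 [297.3, 288.9] 492 [ 0.513 -0.207  0.19 ] [0.002 0.203]
wheel_nut_grip 0.79 [406.4, 189.6] 336 [0.569 0.196 0.156] [0.132 0.171]
wheel_nut_grip 0.7 [304.5, 171.5] 288 [0.315 0.137 0.155] [0.13 0.17]
wheel_nut_grip 0.5 [332.2, 113.4] 239 [0.245 0.411 0.155] [0.127 0.17 ]
top ['frame', 'z_map', 'fx', 'fy', 'cx', 'cy', 'view', 'c2w']
wheel_nut 0.64 [271.2, 142.5] 49 [0.558 0.198 0.164] [0.139 0.17 ]
wheel_nut 0.59 [197.4, 265.1] 129 [0.241 0.409 0.163] [0.138 0.172]
wheel_nut 0.22 [422.8, 154.1] 148 [ 0.505 -0.197  0.195] [0.167 0.204]
drum_nut 0.66 [427.2, 156.3] 194 [ 0.506 -0.198  0.195] [0.082 0.207]
wheel_nut_grip 0.65 [275.9, 142.1] 136 [0.563 0.201 0.164] [0.125 0.178]
wheel_nut_grip 0.46 [194.4, 263.8] 185 [0.243 0.411 0.161] [0.127 0.172]
{'t': 0.4, 'joint_pos': array([-5.98094568e+01,  2.05539197e+01,  6.75759829e-01, -2.17931327e-03,
       -7.01358904e+01, -1.65070364e+01]), 'joint_velocities': array([-0.03304299, -0.08299355,  0.00160362,  0.11035031,  0.05223053,
       -0.01661764]), 'joint_efforts': array([ 1.18496788e-03, -5.81672788e+01,  2.92923260e+01,  6.99351043e+00,
        1.08656147e-02, -4.98278769e-05]), 'position': array([ 0.15963922, -0.65577066,  0.23442184]), 'tool_rot': array([[-9.71620313e-01, -2.36545893e-01, -9.23964672e-05],
       [-2.36545909e-01,  9.71620286e-01,  2.29950116e-04],
       [ 3.53805263e-05,  2.45280210e-04, -9.99999969e-01]]), 'contact_force': array([ 0.26471728,  0.46010597, -0.4576758 ]), 'torque': array([-0.03105317,  0.03382215, -0.00068192]), 'gripper_force': 0.0, 'gripper_width': 1.0000797033485882}
```

View pics/scene.png

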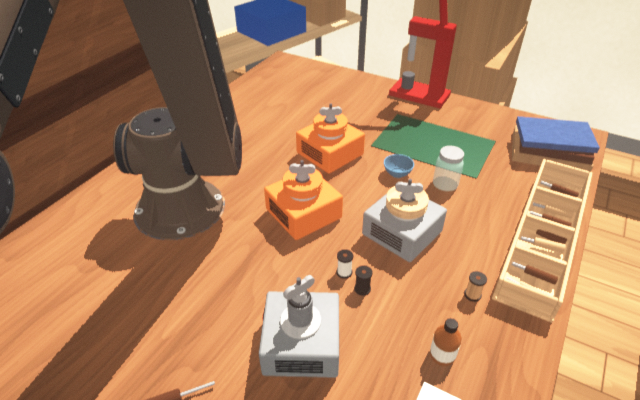

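View pics/top.png

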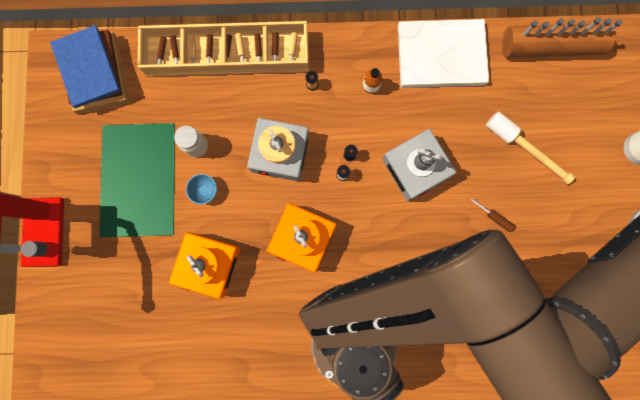

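The scene picture shows the grey burnisher with its wooden wheel, nut at pixel (406,189), and the grey sander with its nut at (297,289). The orange look-alikes are at (303,172) and (329,111). In the top picture the wheel nut is at (276,142) and the drum nut at (427,156). I'll measure the blade next.

```bash
cat >> h.py <<'E'
def blade(c,x0,zlo=.147,zhi=.172,r=.045,rounds=3):
    P=pts(c,np.argwhere(c['z_map']>0)); x0=np.array(x0,float)
    q=P[(np.hypot(*(P[:,:2]-x0).T)<r)&(P[:,2]>zlo)&(P[:,2]<zhi)]
    (cx,cy),(w,h),a=cv2.minAreaRect(q[:,:2].astype(np.float32))
    if w<h: w,h,a=h,w,a+90
    u,s,v=np.linalg.svd(q[:,:2]-q[:,:2].mean(0)); pca=np.degrees(np.arctan2(v[0,1],v[0,0]))%180
    print(len(q),'mean',q.mean(0).round(4),'rect',round(cx,4),round(cy,4),round(w,4),round(h,4),'ang',round(a%180,1),'pca',round(pca,1),'ztop',np.percentile(q[:,2],[50,95,99]).round(4))
    return q
E
python3 - <<'E'
from h import *
for n in ['scene','top']:
    c=cam(n); blade(c,[.565,.197])
s=bot.sense();print(s['t']);R=s['tool_rot'];p=s['position']
a=p
for w in [[.36,-.50,.40],[.565,.10,.40],[.565,.197,.40]]:
    print((R.T@(np.array(w)-a)*100).round(2)); a=np.array(w)
E
```

```text
254 mean [0.5678 0.1978 0.16  ] rect 0.5681 0.1984 0.0638 0.0186 ang 21.3 pca 21.9 ztop [0.1605 0.1692 0.1706]
90 mean [0.5637 0.2004 0.1639] rect 0.5653 0.2012 0.0622 0.0205 ang 34.3 pca 22.9 ztop [0.1655 0.1705 0.1718]
0.5
[-23.15  10.4  -16.55]
[-3.411e+01  5.345e+01  1.000e-02]
[-2.29  9.42  0.  ]
```

Request:
{"name": "arm_command", "arguments": {"targets": [{"gripper": 1,"slide": [-3.3,1.5,-2.4],"delta_rot": [0,0,0]},{"gripper": 1,"slide": [-3.3,1.5,-2.4],"delta_rot": [0,0,0]},{"gripper": 1,"slide": [-3.3,1.5,-2.4],"delta_rot": [0,0,0]},{"gripper": 1,"slide": [-3.3,1.5,-2.4],"delta_rot": [0,0,0]},{"gripper": 1,"slide": [-3.3,1.5,-2.4],"delta_rot": [0,0,0]},{"gripper": 1,"slide": [-3.3,1.5,-2.4],"delta_rot": [0,0,0]},{"gripper": 1,"slide": [-3.3,1.5,-2.4],"delta_rot": [0,0,0]},{"gripper": 1,"slide": [-2.4,3.8,0],"delta_rot": [0,0,0]},{"gripper": 1,"slide": [-2.4,3.8,0],"delta_rot": [0,0,0]},{"gripper": 1,"slide": [-2.4,3.8,0],"delta_rot": [0,0,0]},{"gripper": 1,"slide": [-2.4,3.8,0],"delta_rot": [0,0,0]},{"gripper": 1,"slide": [-2.4,3.8,0],"delta_rot": [0,0,0]},{"gripper": 1,"slide": [-2.4,3.8,0],"delta_rot": [0,0,0]},{"gripper": 1,"slide": [-2.4,3.8,0],"delta_rot": [0,0,0]},{"gripper": 1,"slide": [-2.4,3.8,0],"delta_rot": [0,0,0]},{"gripper": 1,"slide": [-2.4,3.8,0],"delta_rot": [0,0,0]},{"gripper": 1,"slide": [-2.4,3.8,0],"delta_rot": [0,0,0]},{"gripper": 1,"slide": [-2.4,3.8,0],"delta_rot": [0,0,0]},{"gripper": 1,"slide": [-2.4,3.8,0],"delta_rot": [0,0,0]},{"gripper": 1,"slide": [-2.4,3.8,0],"delta_rot": [0,0,0]}]}}

```text
t: 2.5
position: [0.5457, 0.0565, 0.403]
tool_rot: [[-0.972, -0.237, 0.001], [-0.237, 0.972, 0.0], [-0.001, 0.0, -1.0]]
contact_force: [1.4, -0.6, 1.1]
gripper_width: 1.0
gripper_force: 0.0
```

```bash
cat > m.py <<'E'
from h import *
import sys
c=cam('wrist'); cv2.imwrite(f'pics/{sys.argv[1]}.png',c['frame'])
for m in bot.masks_of('wrist','wheel_nut'):
    q=pts(c,np.argwhere(m['region'])); print(round(m['score'],2),m['xy'],np.median(q,0).round(4))
try: blade(c,[.566,.199])
except Exception as e: print(e)
s=bot.sense();print(s['t'],s['position'],s['joint_pos'].round(1));R=s['tool_rot'];print(R.round(4))
print('to [.566,.199,.40]',(R.T@(np.array([.566,.199,.40])-s['position'])*100).round(2))
E
python3 m.py w1
```

```text
0.66 [423.6, 205.2] [0.5637 0.1949 0.1619]
0.54 [450.3, 1.2] [0.337  0.1518 0.1595]
541 mean [0.5637 0.1983 0.1626] rect 0.5657 0.2014 0.0637 0.0207 ang 12.2 pca 21.8 ztop [0.1656 0.169  0.1701]
2.6 [0.54656856 0.05882278 0.40133747] [  26.5    5.     1.8   -0.   -86.8 -102.6]
[[-9.707e-01 -2.401e-01 -1.400e-03]
 [-2.401e-01  9.707e-01  1.000e-04]
 [ 1.300e-03  5.000e-04 -1.000e+00]]
to [.566,.199,.40] [-5.25 13.14  0.13]
```

View pics/w1.png

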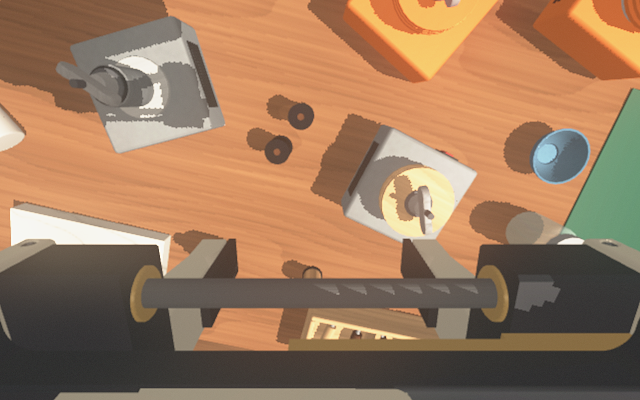

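The wrist picture shows the wooden wheel with its nut at about (423,205). The sander is at top left (100,85). I'll move over the nut and make the half turn, which leaves joint 6 plenty of range.

Request:
{"name": "arm_command", "arguments": {"targets": [{"gripper": 1,"slide": [-1.75,4.4,0],"delta_rot": [0,0,0]},{"gripper": 1,"slide": [-1.75,4.4,0],"delta_rot": [0,0,0]},{"gripper": 1,"slide": [-1.75,4.4,0],"delta_rot": [0,0,0]},{"gripper": 1,"slide": [0,0,0],"delta_rot": [0,0,-8.5]},{"gripper": 1,"slide": [0,0,0],"delta_rot": [0,0,-8.5]},{"gripper": 1,"slide": [0,0,0],"delta_rot": [0,0,-8.5]},{"gripper": 1,"slide": [0,0,0],"delta_rot": [0,0,-8.5]},{"gripper": 1,"slide": [0,0,0],"delta_rot": [0,0,-8.5]},{"gripper": 1,"slide": [0,0,0],"delta_rot": [0,0,-8.5]},{"gripper": 1,"slide": [0,0,0],"delta_rot": [0,0,-8.5]},{"gripper": 1,"slide": [0,0,0],"delta_rot": [0,0,-8.5]},{"gripper": 1,"slide": [0,0,0],"delta_rot": [0,0,-8.5]},{"gripper": 1,"slide": [0,0,0],"delta_rot": [0,0,-8.5]},{"gripper": 1,"slide": [0,0,0],"delta_rot": [0,0,-8.5]},{"gripper": 1,"slide": [0,0,0],"delta_rot": [0,0,-8.5]},{"gripper": 1,"slide": [0,0,0],"delta_rot": [0,0,-8.5]},{"gripper": 1,"slide": [0,0,0],"delta_rot": [0,0,-8.5]},{"gripper": 1,"slide": [0,0,0],"delta_rot": [0,0,-8.5]},{"gripper": 1,"slide": [0,0,0],"delta_rot": [0,0,-8.5]},{"gripper": 1,"slide": [0,0,0],"delta_rot": [0,0,-8.5]}]}}

```text
t: 4.6
position: [0.5653, 0.1948, 0.4028]
tool_rot: [[0.931, -0.366, 0.0], [-0.366, -0.931, 0.0], [0.0, -0.0, -1.0]]
contact_force: [-0.3, -0.0, 0.4]
gripper_width: 0.997
gripper_force: 0.0
```

Request:
{"name": "arm_command", "arguments": {"targets": [{"gripper": 1,"slide": [0,0,0],"delta_rot": [0,0,-8.5]},{"gripper": 1,"slide": [0,0,0],"delta_rot": [0,0,-8.5]},{"gripper": 1,"slide": [0,0,0],"delta_rot": [0,0,-8.5]},{"gripper": 1,"slide": [0,0,0],"delta_rot": [0,0,-8.5]},{"gripper": 1,"slide": [0,0,0],"delta_rot": [0,0,-8.5]},{"gripper": 1,"slide": [0,0,0],"delta_rot": [0,0,0]}]}}

```text
t: 5.2
position: [0.5653, 0.1949, 0.4027]
tool_rot: [[0.935, 0.355, 0.0], [0.355, -0.935, 0.0], [0.0, -0.0, -1.0]]
contact_force: [0.6, -0.5, -0.1]
gripper_width: 1.003
gripper_force: 0.0
```

```bash
python3 m.py w2
```

```text
0.8 [315.5, 159.8] [0.5713 0.2044 0.1658]
0.75 [289.6, 333.7] [0.3238 0.1502 0.1488]
438 mean [0.57   0.2043 0.1647] rect 0.5674 0.2036 0.0651 0.0201 ang 21.0 pca 22.7 ztop [0.1669 0.1695 0.1702]
5.3 [0.56530918 0.19501001 0.40268885] [ 37.7   9.9   7.5   0.  -87.7  72.7]
[[ 9.372e-01  3.488e-01  1.000e-04]
 [ 3.488e-01 -9.372e-01  1.000e-04]
 [ 2.000e-04 -0.000e+00 -1.000e+00]]
to [.566,.199,.40] [ 0.2  -0.35  0.27]
```

View pics/w2.png

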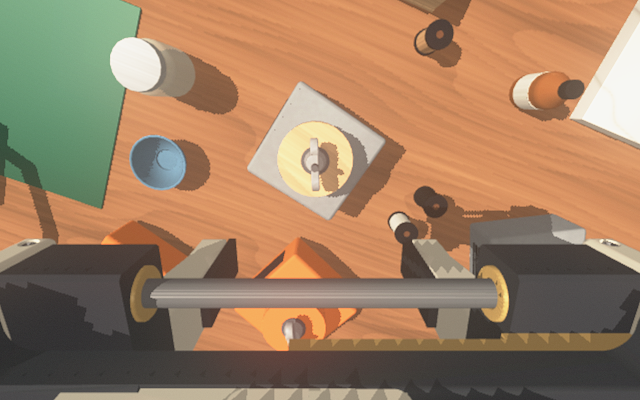

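The wrist picture, taken after the half turn, shows the wheel nut at (315,160) with its blade upright in the image, along tool x as wanted. I'll go closer and check again.

Request:
{"name": "arm_command", "arguments": {"targets": [{"gripper": 1,"slide": [0.3,-0.5,2.5],"delta_rot": [0,0,-1.9]},{"gripper": 1,"slide": [0,0,4],"delta_rot": [0,0,0]},{"gripper": 1,"slide": [0,0,4],"delta_rot": [0,0,0]},{"gripper": 1,"slide": [0,0,2.5],"delta_rot": [0,0,0]},{"gripper": 1,"slide": [0,0,0],"delta_rot": [0,0,0]}]}}

```text
t: 5.8
position: [0.5645, 0.2, 0.2687]
tool_rot: [[0.925, 0.38, -0.006], [0.38, -0.925, -0.003], [-0.007, 0.001, -1.0]]
contact_force: [-0.3, 0.1, 0.0]
gripper_width: 1.002
gripper_force: 0.0
```

```bash
python3 m.py w3
python3 - <<'E'
from h import *
for n in ['wrist','scene']:
    c=cam(n)
    P=pts(c,np.argwhere(c['z_map']>0))
    q=P[(abs(P[:,2]-.126)<.004)&(np.hypot(P[:,0]-.566,P[:,1]-.2)<.056)]
    print('wheel circle',n,len(q),cv2.minEnclosingCircle(q[:,:2].astype(np.float32)) if len(q)>9 else '')
E
```

```text
933 mean [0.5711 0.2045 0.1649] rect 0.5679 0.2033 0.0641 0.0205 ang 12.5 pca 22.8 ztop [0.1669 0.1693 0.17  ]
5.9 [0.56683743 0.2009574  0.27348056] [ 38.1  12.4  -5.6   0.  -72.   74.3]
[[ 9.241e-01  3.822e-01  6.000e-04]
 [ 3.822e-01 -9.241e-01 -5.000e-04]
 [ 4.000e-04  7.000e-04 -1.000e+00]]
to [.566,.199,.40] [ -0.15   0.16 -12.65]
wheel circle wrist 7131 ((0.5670467019081116, 0.20307256281375885), 0.04999474808573723)
wheel circle scene 646 ((0.5674101710319519, 0.1996837556362152), 0.051307257264852524)
```

View pics/w3.png

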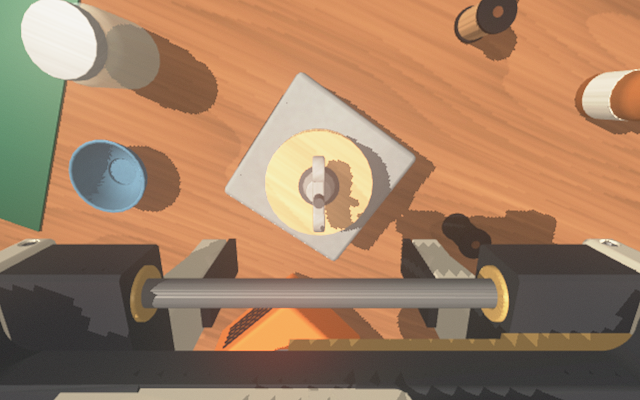

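The close wrist picture shows the blade from (319,160) to (319,230), centred between the fingers and lined up with the tool. I'll descend and grip.

Request:
{"name": "arm_command", "arguments": {"targets": [{"gripper": 1,"slide": [0,-0.05,3],"delta_rot": [0,0,0]},{"gripper": 1,"slide": [0,0,3],"delta_rot": [0,0,0]},{"gripper": 1,"slide": [0,0,3],"delta_rot": [0,0,0]},{"gripper": 1,"slide": [0,0,1.8],"delta_rot": [0,0,0]},{"gripper": 1,"slide": [0,0,1],"delta_rot": [0,0,0]},{"gripper": 1,"slide": [0,0,0],"delta_rot": [0,0,0]},{"gripper": 1,"slide": [0,0,0],"delta_rot": [0,0,0]}]}}

```text
t: 6.7
position: [0.5671, 0.202, 0.1561]
tool_rot: [[0.923, 0.384, 0.002], [0.384, -0.923, 0.001], [0.002, -0.0, -1.0]]
contact_force: [-0.6, 0.4, 0.5]
gripper_width: 1.001
gripper_force: 0.0
```

Request:
{"name": "arm_command", "arguments": {"targets": [{"gripper": 0,"slide": [0,0,0],"delta_rot": [0,0,0]},{"gripper": 0,"slide": [0,0,0],"delta_rot": [0,0,0]},{"gripper": 0,"slide": [0,0,0],"delta_rot": [0,0,0]},{"gripper": 0,"slide": [0,0,0],"delta_rot": [0,0,0]},{"gripper": 0,"slide": [0,0,0],"delta_rot": [0,0,0]},{"gripper": 0,"slide": [0,0,0],"delta_rot": [0,0,0]},{"gripper": 0,"slide": [0,0,0],"delta_rot": [0,0,0]},{"gripper": 0,"slide": [0,0,0],"delta_rot": [0,0,0]}]}}

```text
t: 7.5
position: [0.5662, 0.2015, 0.1545]
tool_rot: [[0.923, 0.384, -0.0], [0.384, -0.923, -0.0], [-0.0, 0.0, -1.0]]
contact_force: [-0.1, -0.2, -0.2]
gripper_width: 0.335
gripper_force: 0.0
```

```bash
cat > s.py <<'E'
from rig import bot
import numpy as np
s=bot.sense();R=s['tool_rot']
print(s['t'],s['position'].round(4),'yaw',np.degrees(np.arctan2(R[1,0],R[0,0])).round(2),s['contact_force'].round(1),s['torque'].round(3),s['gripper_width']*88,s['gripper_force'],s['joint_pos'].round(1))
E
python3 s.py
```

```text
7.5 [0.5662 0.2015 0.1545] yaw 22.58 [-0.1 -0.2 -0.2] [-0.112  0.082 -0.031] 29.499951884774426 0.0 [ 38.2  17.2 -15.2   0.  -57.5  74.4]
```

Request:
{"name": "arm_command", "arguments": {"targets": [{"gripper": 0,"slide": [0,0,0],"delta_rot": [0,0,0]},{"gripper": 0,"slide": [0,0,0],"delta_rot": [0,0,0]},{"gripper": 0,"slide": [0,0,0],"delta_rot": [0,0,0]},{"gripper": 0,"slide": [0,0,0],"delta_rot": [0,0,0]},{"gripper": 0,"slide": [0,0,0],"delta_rot": [0,0,0]}]}}

```text
t: 8.0
position: [0.5668, 0.2013, 0.1553]
tool_rot: [[0.923, 0.384, 0.001], [0.384, -0.923, 0.0], [0.001, 0.001, -1.0]]
contact_force: [2.3, -1.9, 5.5]
gripper_width: 0.111
gripper_force: 30.6
```

```bash
python3 s.py
```

```text
8.0 [0.5668 0.2013 0.1553] yaw 22.6 [ 2.3 -1.9  5.5] [-1.016 -0.285  0.056] 9.732627504999748 30.626173205673695 [ 38.2  17.2 -15.2   0.1 -57.6  74.4]
```

Request:
{"name": "arm_command", "arguments": {"targets": [{"gripper": 0,"slide": [0,0,0],"delta_rot": [0,0,-3]},{"gripper": 0,"slide": [0,0,0],"delta_rot": [0,0,-3]},{"gripper": 0,"slide": [0,0,0],"delta_rot": [0,0,-3]},{"gripper": 0,"slide": [0,0,0],"delta_rot": [0,0,-1]},{"gripper": 0,"slide": [0,0,0],"delta_rot": [0,0,0]}]}}

```text
t: 8.5
position: [0.5668, 0.2013, 0.1553]
tool_rot: [[0.842, 0.539, 0.001], [0.539, -0.842, -0.0], [0.001, 0.001, -1.0]]
contact_force: [2.2, -2.0, 4.9]
gripper_width: 0.11
gripper_force: 30.9
```

```bash
python3 s.py
```

```text
8.5 [0.5668 0.2013 0.1553] yaw 32.62 [ 2.2 -2.   4.9] [-1.122 -0.387  0.015] 9.718638893546702 30.86884818971157 [ 38.2  17.2 -15.2   0.1 -57.6  84.4]
```

Request:
{"name": "arm_command", "arguments": {"targets": [{"gripper": 0,"slide": [0,0,0],"delta_rot": [0,0,-1]},{"gripper": 0,"slide": [0,0,0],"delta_rot": [0,0,-1]},{"gripper": 0,"slide": [0,0,0],"delta_rot": [0,0,0]}]}}

```text
t: 8.8
position: [0.5669, 0.2013, 0.1553]
tool_rot: [[0.823, 0.568, 0.001], [0.568, -0.823, -0.0], [0.001, 0.001, -1.0]]
contact_force: [0.3, -3.4, 5.7]
gripper_width: 0.11
gripper_force: 30.9
```

```bash
python3 s.py
```

```text
8.8 [0.5669 0.2013 0.1553] yaw 34.62 [ 0.3 -3.4  5.7] [-1.151 -0.433 -0.066] 9.681239913716277 30.868152636030572 [ 38.2  17.2 -15.2   0.1 -57.6  86.4]
```

Request:
{"name": "arm_command", "arguments": {"targets": [{"gripper": 0,"slide": [0,0,0],"delta_rot": [0,0,-1]},{"gripper": 0,"slide": [0,0,0],"delta_rot": [0,0,0]}]}}

```text
t: 9.0
position: [0.5669, 0.2013, 0.1553]
tool_rot: [[0.813, 0.582, 0.001], [0.582, -0.813, -0.0], [0.001, 0.001, -1.0]]
contact_force: [1.7, -3.4, 6.2]
gripper_width: 0.109
gripper_force: 30.9
```

```bash
python3 s.py
```

```text
9.0 [0.5669 0.2013 0.1553] yaw 35.62 [ 1.7 -3.4  6.2] [-1.108 -0.388 -0.047] 9.629944287265578 30.867357345154005 [ 38.2  17.2 -15.2   0.1 -57.6  87.4]
```

Request:
{"name": "arm_command", "arguments": {"targets": [{"gripper": 0,"slide": [0,0,0],"delta_rot": [0,0,-1]},{"gripper": 0,"slide": [0,0,0],"delta_rot": [0,0,0]}]}}

```text
t: 9.2
position: [0.5669, 0.2013, 0.1553]
tool_rot: [[0.803, 0.596, 0.001], [0.596, -0.803, 0.0], [0.001, 0.001, -1.0]]
contact_force: [0.5, -2.8, 5.5]
gripper_width: 0.109
gripper_force: 30.9
```

```bash
python3 s.py
```

```text
9.2 [0.5669 0.2013 0.1553] yaw 36.61 [ 0.5 -2.8  5.5] [-1.163 -0.402 -0.037] 9.615036254340565 30.866848108656768 [ 38.2  17.2 -15.2   0.1 -57.6  88.4]
```

Request:
{"name": "arm_command", "arguments": {"targets": [{"gripper": 0,"slide": [0,0,0],"delta_rot": [0,0,-1]},{"gripper": 0,"slide": [0,0,0],"delta_rot": [0,0,0]}]}}

```text
t: 9.4
position: [0.5669, 0.2013, 0.1553]
tool_rot: [[0.792, 0.61, 0.001], [0.61, -0.792, -0.0], [0.001, 0.001, -1.0]]
contact_force: [1.4, -2.2, 5.2]
gripper_width: 0.109
gripper_force: 30.9
```

```bash
python3 s.py
```

```text
9.4 [0.5669 0.2013 0.1553] yaw 37.62 [ 1.4 -2.2  5.2] [-1.15  -0.371  0.011] 9.62802299784493 30.865827587089143 [ 38.2  17.2 -15.2   0.1 -57.6  89.4]
```

Request:
{"name": "arm_command", "arguments": {"targets": [{"gripper": 0,"slide": [0,0,0],"delta_rot": [0,0,-1]},{"gripper": 0,"slide": [0,0,0],"delta_rot": [0,0,0]}]}}

```text
t: 9.6
position: [0.5669, 0.2013, 0.1553]
tool_rot: [[0.781, 0.624, 0.001], [0.624, -0.781, -0.0], [0.001, 0.001, -1.0]]
contact_force: [1.0, -3.4, 5.2]
gripper_width: 0.107
gripper_force: 30.9
```

```bash
python3 s.py
```

```text
9.6 [0.5669 0.2013 0.1553] yaw 38.61 [ 1.  -3.4  5.2] [-1.163 -0.392 -0.025] 9.428005686361542 30.86505906247794 [ 38.2  17.2 -15.2   0.1 -57.6  90.4]
```

Request:
{"name": "arm_command", "arguments": {"targets": [{"gripper": 0,"slide": [0,0,0],"delta_rot": [0,0,-1]},{"gripper": 0,"slide": [0,0,0],"delta_rot": [0,0,0]}]}}

```text
t: 9.8
position: [0.5669, 0.2012, 0.1553]
tool_rot: [[0.771, 0.637, 0.001], [0.637, -0.771, 0.0], [0.001, 0.001, -1.0]]
contact_force: [2.1, -2.1, 5.9]
gripper_width: 0.109
gripper_force: 31.3
```

```bash
python3 s.py
```

```text
9.8 [0.5669 0.2012 0.1553] yaw 39.59 [ 2.1 -2.1  5.9] [-1.245 -0.521 -0.364] 9.630647634049543 31.285672578960657 [ 38.2  17.2 -15.2   0.1 -57.6  91.4]
```

Request:
{"name": "arm_command", "arguments": {"targets": [{"gripper": 0,"slide": [0,0,0],"delta_rot": [0,0,-1]},{"gripper": 0,"slide": [0,0,0],"delta_rot": [0,0,0]}]}}

```text
t: 10.0
position: [0.5669, 0.2012, 0.1553]
tool_rot: [[0.76, 0.65, 0.001], [0.65, -0.76, 0.0], [0.001, 0.001, -1.0]]
contact_force: [2.0, -2.0, 5.3]
gripper_width: 0.109
gripper_force: 31.7
```

```bash
python3 s.py; python3 m.py w4
```

```text
10.0 [0.5669 0.2012 0.1553] yaw 40.57 [ 2.  -2.   5.3] [-1.194 -0.487 -0.487] 9.556859671744363 31.68249359566289 [ 38.2  17.2 -15.2   0.  -57.6  92.4]
0.93 [318.6, 235.9] [0.5788 0.2138 0.1667]
2754 mean [0.5756 0.2101 0.1647] rect 0.5673 0.2075 0.0605 0.0379 ang 17.0 pca 38.6 ztop [0.1667 0.1695 0.1713]
10.1 [0.56686049 0.20124831 0.15529809] [ 38.2  17.2 -15.2   0.  -57.6  92.3]
[[ 7.600e-01  6.499e-01  1.300e-03]
 [ 6.499e-01 -7.600e-01  1.000e-04]
 [ 1.100e-03  8.000e-04 -1.000e+00]]
to [.566,.199,.40] [ -0.18   0.13 -24.47]
```

View pics/w4.png

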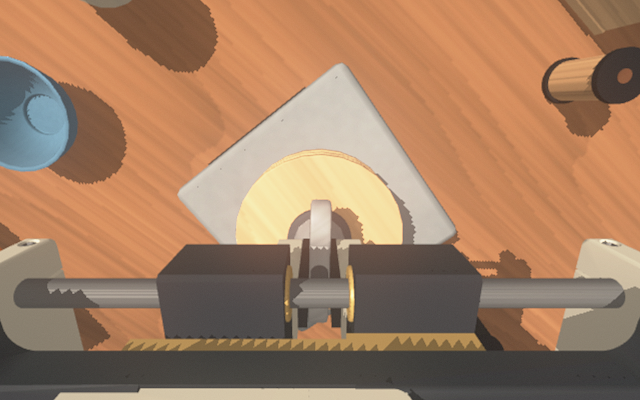

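The picture shows the blade held between the fingers at (320,220). The torque rose to 0.49 N m, so the nut is solid against its stop. Now clockwise.

Request:
{"name": "arm_command", "arguments": {"targets": [{"gripper": 0,"slide": [0,0,0],"delta_rot": [0,0,2]},{"gripper": 0,"slide": [0,0,0],"delta_rot": [0,0,5]},{"gripper": 0,"slide": [0,0,0],"delta_rot": [0,0,5]},{"gripper": 0,"slide": [0,0,0],"delta_rot": [0,0,5]},{"gripper": 0,"slide": [0,0,0],"delta_rot": [0,0,5]},{"gripper": 0,"slide": [0,0,0],"delta_rot": [0,0,5]},{"gripper": 0,"slide": [0,0,0],"delta_rot": [0,0,5]},{"gripper": 0,"slide": [0,0,0],"delta_rot": [0,0,5]},{"gripper": 0,"slide": [0,0,0],"delta_rot": [0,0,5]},{"gripper": 0,"slide": [0,0,0],"delta_rot": [0,0,5]},{"gripper": 0,"slide": [0,0,0],"delta_rot": [0,0,5]},{"gripper": 0,"slide": [0,0,0],"delta_rot": [0,0,5]},{"gripper": 0,"slide": [0,0,0],"delta_rot": [0,0,5]},{"gripper": 0,"slide": [0,0,0],"delta_rot": [0,0,5]},{"gripper": 0,"slide": [0,0,0],"delta_rot": [0,0,5]},{"gripper": 0,"slide": [0,0,0],"delta_rot": [0,0,5]},{"gripper": 0,"slide": [0,0,0],"delta_rot": [0,0,5]},{"gripper": 0,"slide": [0,0,0],"delta_rot": [0,0,5]},{"gripper": 0,"slide": [0,0,0],"delta_rot": [0,0,0]}]}}

```text
t: 12.0
position: [0.5669, 0.2018, 0.1553]
tool_rot: [[0.687, -0.726, 0.002], [-0.726, -0.687, 0.001], [0.001, -0.002, -1.0]]
contact_force: [1.6, -1.9, 6.0]
gripper_width: 0.112
gripper_force: 31.2
```

```bash
python3 s.py
```

```text
12.0 [0.5669 0.2018 0.1553] yaw -46.58 [ 1.6 -1.9  6. ] [-0.349 -0.209 -0.056] 9.857646617632998 31.18153293595924 [ 38.2  17.2 -15.2   0.  -57.5   5.2]
```

Request:
{"name": "arm_command", "arguments": {"targets": [{"gripper": 1,"slide": [0,0,0],"delta_rot": [0,0,0]},{"gripper": 1,"slide": [0,0,0],"delta_rot": [0,0,0]},{"gripper": 1,"slide": [0,0,0],"delta_rot": [0,0,0]},{"gripper": 1,"slide": [0,0,0],"delta_rot": [0,0,0]},{"gripper": 1,"slide": [0,0,0],"delta_rot": [0,0,0]},{"gripper": 1,"slide": [0,0,0],"delta_rot": [0,0,0]},{"gripper": 1,"slide": [0,0,0],"delta_rot": [0,0,0]},{"gripper": 1,"slide": [0,0,-1.5],"delta_rot": [0,0,0]},{"gripper": 1,"slide": [0,0,-3.5],"delta_rot": [0,0,0]},{"gripper": 1,"slide": [0,0,-4],"delta_rot": [0,0,0]},{"gripper": 1,"slide": [0,0,-4],"delta_rot": [0,0,0]},{"gripper": 1,"slide": [0,0,0],"delta_rot": [0,0,0]},{"gripper": 1,"slide": [0,0,0],"delta_rot": [0,0,0]}]}}

```text
t: 13.3
position: [0.5664, 0.2017, 0.2856]
tool_rot: [[0.689, -0.724, 0.002], [-0.724, -0.689, 0.002], [-0.0, -0.003, -1.0]]
contact_force: [1.0, -0.5, -1.0]
gripper_width: 0.996
gripper_force: 0.0
```

```bash
python3 s.py; python3 m.py w5
```

```text
13.3 [0.5664 0.2017 0.2856] yaw -46.43 [ 1.  -0.5 -1. ] [0.013 0.263 0.042] 87.64068565630781 0.0 [ 38.2  11.9  -4.6  -0.  -73.4   5.4]
0.69 [319.6, 187.1] [0.5715 0.1985 0.1661]
825 mean [0.57   0.1996 0.1647] rect 0.5673 0.2026 0.0654 0.0207 ang 142.0 pca 133.2 ztop [0.167  0.1692 0.1701]
13.4 [0.56561331 0.20124958 0.28352405] [ 38.2  12.   -4.7  -0.  -73.3   5.4]
[[ 6.893e-01 -7.245e-01 -1.500e-03]
 [-7.245e-01 -6.893e-01 -5.000e-04]
 [-6.000e-04  1.400e-03 -1.000e+00]]
to [.566,.199,.40] [  0.18   0.14 -11.65]
```

View pics/w5.png

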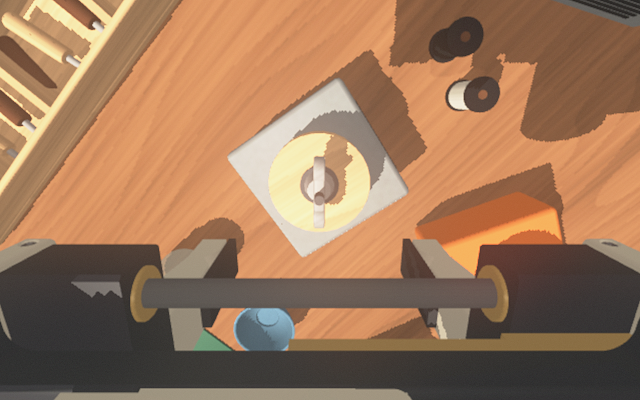

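The picture shows the nut released at (319,187). Its blade is at 133° (−47°), about 86° clockwise of the stop at about 39°. The gripper is open and clear, so I'm handing in.

```bash
python3 -c "
from rig import bot
print(bot.hand_in())"
```

```text
the job is handed in; nothing more can be done
None
```

I turned the wheel nut anticlockwise until it came up solid (at about 39°), then about 86° clockwise to loosen it, and let go; the drum nut was not touched, and the job was handed in at about 13.4 s.

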